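Cull the chipped plate and lock it in the reject trough

ROBOT

A 6-joint arm with a two-finger parallel gripper is mounted at the origin on the work surface. World frame = base frame: x ahead of the robot, y to its left, z up, the work surface at z = 0. Lengths are in m, angles in rad, forces in N, time in s.
With the tool pointing down it reaches from about 0.3 to 0.875 m from the base axis. Payload 6.4 kg.
Tool frame: the origin (TCP) lies between the finger pads; the fingertips stand 11 mm ahead of it and the grasp point (between the pads) lies 8 mm behind it; z points along the fingers, y is the line along which they close (so a half turn about z gives the same grasp; the last joint's range is limited). The gripper opens to 88 mm and grips with 3 to 60 N. Pads are 18 mm wide; open, the fingers measure 123 mm over their backs; the gripper's body (75 mm by 187 mm) begins 45 mm behind the grasp point.
Start: joints at [0.969, 0.181, 1.607, -0, 1.354, -0.206], TCP at [0.222, 0.531, 0.25] pointing down, gripper open.
Joint ranges: [-2.99, 2.99], [-0.89, 2.07], [0.3, 2.58], [-1.14, 4.28], [0, 2.63], [-3.12, 3.12]. Speed limits (rad/s): [2.57, 2.57, 3.01, 3.14, 3.14, 3.14].

INTERFACE

Orientations are given as a unit quaternion [w, x, y, z].
In Python, from bench import * gives the robot as it stands.
- The arm moves only by the tool step_arm, never from a script. Its argument "rows" is a list of rows, each an object of numbers: "dx", "dy", "dz": the shift along the tool's x, y, z in mm; "rx", "ry", "rz": the turn, a rotation vector about the tool's x, y, z in degrees; "claw": the finger opening in mm, from 0 to 88.1. In form: [{"dx": .., "dy": .., "dz": .., "rx": .., "ry": .., "rz": .., "claw": ..}, ...]. A call has 1 to 5 rows; each row is the pose to reach, as a shift and turn from the pose commanded when the call began, along the tool's axes at that moment; what a row does not reach only later rows make up. A row lasts 1/8 s, in which the tool goes at most 62.5 mm and 10.7 degrees, less where a joint would pass 70% of its speed; a pose out of reach is approached as far as the arm can. A call with a gripper value outside its range is refused whole. The fingers move at their own pace and stop on an object; "newtons" is the grip in N (left out, the last holds). Time passes only in rows, so rows that repeat a pose let the fingers close. It gives the time, the measured TCP pose, the force, the opening and the grip force at its end, in the units of the state.
- observe(): the state, without advancing time (a new reading comes with each control period).
- get_image(name): name is "scene" or "top" or "wrist"; returns a dict with "image" (384x512x3 uint8, red, green, blue), "vfov" (degrees; the focal length in pixels is half the picture's height over the tangent of half this angle, whatever the lens; pixels are square), "cx", "cy" (the principal point, pixels), "position" and "attitude" of the camera in the world. Camera axes: x right, y down, z forward; pixel columns grow to the right and rows downward; lengths in m; the calibration is good to about 2 mm. A picture is of the moment at which its call begins. There is no depth.
- close_job(): hands the job in; it is judged then, once.
The state is a dict: "time_s": time; "joint_pos": joint angles; "joint_velocities": joint speeds; "effort": joint torques, N m; "eef_pos": TCP position; "eef_rot": TCP orientation; "wrist_force": force on the tool from outside, world axes, zero at the start; "wrist_torque": the same for the moment, N m; "gripper_width": finger opening in m; "finger_force": force on a finger pad.
Only numpy, scipy, OpenCV 4.12 (cv2) and the standard library are available. Lean on these libraries where they do the work, as an engineer would, in place of code of your own. Each camera call takes 0.05 s, during which the arm holds its last target. There are 200 camera calls.

TASK

One of the six steel saddle plates in the black tray has a corner broken off: take it out and lay it in the middle of the red reject trough, right way up and lengthwise, lowering it to the floor rather than dropping it (set it down on the bench and take it by its ends, as the trough is too narrow for fingers beside it). Then lock it in: push the yellow-handled pin through the holes in both walls of the trough, above the plate, until its collar meets the wall. Leave the five good plates and the other things on the bench where they are.

Things in the scene. Friction and masses are not known exactly. Their poses are not given: they have to be found in the camera images.
- chipped_plate: the odd one: bright steel bridge-like plate, 66 long (x) x 44 wide (y) x 30 mm high, 5 mm thick, 130 g. Two legs (outer faces x = +-33 mm, upright to z 18 mm) under an arched crown (z 25 to 30 mm in the middle, hollow below). A corner is broken off: the +x leg spans only y -22 to +2 mm, the crown beside it is stepped. Origin: centre of underside, z up. Starts in any tray pocket
- good_plate1: sound steel saddle plate, a bystander: same form as the chipped plate but whole (66 x 44 x 30 mm, some bright, some dark: the colour means nothing). Origin: centre of its underside; x along its 66 mm length, z up
- good_plate2: sound steel saddle plate, a bystander: same form as the chipped plate but whole (66 x 44 x 30 mm, some bright, some dark: the colour means nothing). Origin: centre of its underside; x along its 66 mm length, z up
- good_plate3: sound steel saddle plate, a bystander: same form as the chipped plate but whole (66 x 44 x 30 mm, some bright, some dark: the colour means nothing). Origin: centre of its underside; x along its 66 mm length, z up
- good_plate4: sound steel saddle plate, a bystander: same form as the chipped plate but whole (66 x 44 x 30 mm, some bright, some dark: the colour means nothing). Origin: centre of its underside; x along its 66 mm length, z up
- good_plate5: sound steel saddle plate, a bystander: same form as the chipped plate but whole (66 x 44 x 30 mm, some bright, some dark: the colour means nothing). Origin: centre of its underside; x along its 66 mm length, z up
- batch_tray: fixed black tray 150 (x) x 256 (y) mm, floor 4 mm thick; pockets at x = +-45, y = -80, 0, 80 mm. Plates lie with their length along the tray's y, 14 mm apart end to end. Grey ribs: between plate ends (top 14 mm above bench) and beside the rows (top 9 mm). Fingers fit only in the 46 mm lanes, across a plate's 44 mm width. Origin: centre of underside
- trough: fixed red reject trough, open at the top, outside 150 (x) x 74 (y) mm, inside 138 x 60 mm; floor 5 mm thick; long side walls 7 mm thick, 62 mm high; end walls 35 mm high. The plate lies lengthwise, with finger room at its ends but not beside it. A 14 mm round hole goes through each side wall at x = 0, 47 mm above the bench. Origin: centre of underside
- trough_floor (a point): centre of the trough's inner floor, 5 mm above the bench; axes as the trough
- hole_left (a point): centre of the pin hole at the outer face of the trough's +y wall (trough frame x 0, y +37, z 47 mm)
- hole_right (a point): centre of the pin hole at the outer face of the trough's -y wall (trough frame x 0, y -37, z 47 mm)
- lock_pin: loose lock pin lying level in its rest, axis 34 mm above the bench: steel shank 8 mm diameter, 95 mm long, last 10 mm tapered; behind it a 22 mm collar 4 mm thick, then a yellow square grip 14 x 14 x 40 mm. 50 g, balanced about 16 mm in front of the collar. Origin: on the axis at the collar's front face; x along the shank to the tip
- pin_tip (a point): the tip of the lock pin's shank, 95 mm in front of the collar's front face
- pin_grip (a point): the middle of the lock pin's yellow grip, on the axis, 24 mm behind the collar's front face
- pin_rest: fixed grey rest, 90 (x) x 40 (y) mm, with two notched uprights at x = -30 and +35 mm, 42 mm high, that carry the pin's shank along x, tip to +x; the yellow grip overhangs at its -x end. Origin: centre of its underside
- fluid_bottle: bystander: blue bottle, 52 mm in diameter, 120 mm high. Origin: centre of its underside
- marker: bystander: white and black marker, 110 x 13 x 13 mm, lying along its x. Origin: centre of its underside
- caliper: bystander: steel caliper lying flat, 200 mm along its x, 12 mm high. Origin: middle of its beam's underside
There are look-alikes about, which are no part of the job. What is shaped like the chipped_plate but orange or turquoise is not meant. What is shaped like the lock_pin but green is not meant.

How it is judged:
On the way, in this order (a step that is already met when the one before it is completed fails the run):
1. the chipped plate lies flat in the middle of the trough, let go (x of chipped_plate in the frame of trough between -0.025 and 0.025 m and y of chipped_plate in the frame of trough between -0.012 and 0.012 m and z of chipped_plate in the frame of trough below 0.01 m and angle between chipped_plate's own z axis and vertical below 0.12 rad and linear speed of chipped_plate below 0.02 m/s and contact force between the fingers and chipped_plate below 0.1 N), for 0.2 s.
2. the lock pin is through both walls, its collar at the wall (((distance between lock_pin and hole_left below 0.009 m and distance between pin_tip and hole_right below 0.032 m and y of pin_tip in the frame of trough below -0.045 m) or (distance between lock_pin and hole_right below 0.009 m and distance between pin_tip and hole_left below 0.032 m and y of pin_tip in the frame of trough above 0.045 m)) and angle between the x axis of lock_pin and the y axis of trough, either way round below 0.12 rad), for 0.2 s.
At the end, for the whole second after the job is handed in: Chipped plate at rest on the trough floor, upright within 0.12 rad, within 25 mm of its middle lengthwise, 12 mm across; pin through both walls (either side), square within 0.12 rad, collar within 9 mm of the hole mouth; good plates within 15 mm of their start, bottle, marker, caliper within 30 mm (all of step 2 and x of chipped_plate in the frame of trough between -0.025 and 0.025 m and y of chipped_plate in the frame of trough between -0.012 and 0.012 m and z of chipped_plate in the frame of trough below 0.01 m and angle between chipped_plate's own z axis and vertical below 0.12 rad and linear speed of each of chipped_plate, lock_pin below 0.02 m/s and distance of each of good_plate1, good_plate2, good_plate3, good_plate4, good_plate5 from where it was at the start of the episode below 0.015 m and distance of each of fluid_bottle, marker, caliper from where it was at the start of the episode below 0.03 m); the robot touches nothing.
It fails at once if the chipped plate is dropped or thrown into the trough (faster than 0.45 m/s inside it) (horizontal distance between chipped_plate and trough_floor below 0.05 m and height (world z) of chipped_plate below 0.06 m and linear speed of chipped_plate above 0.45 m/s).
It fails at once if a good plate is taken out or knocked more than 20 mm from its place (distance of any of good_plate1, good_plate2, good_plate3, good_plate4, good_plate5 from where it was at the start of the episode above 0.02 m).
It fails at once if the bottle, marker or caliper is knocked about (moved more than 30 mm) (distance of any of fluid_bottle, marker, caliper from where it was at the start of the episode above 0.03 m).
It also fails if it takes over 72 s, if anything falls off the work surface, if the arm or the gripper's body presses on something with over 40 N, if the wrist force passes 120 N, or if a joint passes its speed limit or range.

## Working session

There is one attempt and no reset: what is moved stays moved. The work goes in short steps, Python scripts to look and compute and a tool call to move; the robot and the scene stay as the last step left them, time stands still between calls to the robot, and variables do not carry over. Pictures are saved under pics/ and viewed, at most 10 in all, crops included, and the job is handed in when it is done.

Besides the shell and the picture viewer there is one more tool, called after "Request:" as a command line: name --argument value ..., lists and objects as JSON in quotes. step_arm: Moves the arm, as the interface text tells. Its arguments: {"type":"object","properties":{"rows":{"type":"array","items":{"type":"object","properties":{"dx":{"type":"number"},"dy":{"type":"number"},"dz":{"type":"number"},"rx":{"type":"number"},"ry":{"type":"number"},"rz":{"type":"number"},"claw":{"type":"number"}}}},"newtons":{"type":"number"}},"required":["rows"]}

```bash
mkdir -p pics; cat > h.py <<'E'
from bench import *
import numpy as np, cv2
from scipy.spatial.transform import Rotation as R
def rot(q): return R.from_quat([q[1],q[2],q[3],q[0]])
def cam(n):
    c=get_image(n); a=np.array(c["attitude"],float)
    c["R"]=rot(a).as_matrix() if a.size==4 else a.reshape(3,3)
    c["f"]=c["image"].shape[0]/2/np.tan(np.radians(c["vfov"]/2)); return c
def save(c,n,box=None,s=1.5):
    im=c["image"][:,:,::-1]
    if box: im=im[box[1]:box[3],box[0]:box[2]]
    cv2.imwrite("pics/"+n,cv2.resize(im,None,fx=s,fy=s,interpolation=cv2.INTER_CUBIC))
def px2w(c,u,v,z):
    d=c["R"]@np.array([(u-c["cx"])/c["f"],(v-c["cy"])/c["f"],1]); p=np.array(c["position"])
    return p+d*(z-p[2])/d[2]
def w2px(c,P):
    q=c["R"].T@(np.array(P)-c["position"]); return c["cx"]+c["f"]*q[0]/q[2],c["cy"]+c["f"]*q[1]/q[2]
def tool(P,yaw_dir=None):
    "shift in mm in tool axes from present pose to world P"
    o=observe(); r=rot(o["eef_rot"]); return r.inv().apply(np.array(P)-o["eef_pos"])*1000
E
python3 - <<'E'
from h import *
import pickle
for n in ("top","scene"):
    c=cam(n); save(c,n+".png"); pickle.dump(c,open(n+".pkl","wb")); print(n,c["position"],c["attitude"],c["vfov"],c["cx"],c["cy"])
print(observe())
E
```

```text
top [ 0.30107379 -0.00574472  1.28154235] [-0.07234214  0.71824478 -0.68825671  0.07206764] 54.52230436367278 261.9404533019557 191.23732884739036
scene [ 1.04854696 -0.20161103  0.81138689] [-0.25787038  0.78912073  0.52943059 -0.174627  ] 57.57082461136051 259.74462797558084 189.10371299500855
{'time_s': 0.1, 'joint_pos': array([ 9.68714528e-01,  1.81470930e-01,  1.60786836e+00, -1.04875369e-06,
        1.35378454e+00, -2.06296889e-01]), 'joint_velocities': array([ 0.00109835, -0.00158384, -0.00219677, -0.00031208, -0.00030794,
       -0.0008488 ]), 'effort': array([ 1.85128001e-04, -4.34822845e+01, -3.42697299e+01,  7.04058842e-02,
        3.39759223e-02, -5.70942564e-05]), 'eef_pos': array([0.22140663, 0.53018242, 0.24891702]), 'eef_rot': array([-3.00614038e-04,  1.96603188e-01,  9.80482840e-01, -7.04097695e-04]), 'wrist_force': array([-0.29568303, -0.08129952, -0.22963486]), 'wrist_torque': array([ 0.01549595, -0.00888871,  0.02851602]), 'finger_force': 0.0, 'gripper_width': 0.08814030488072803}
```

View pics/top.png

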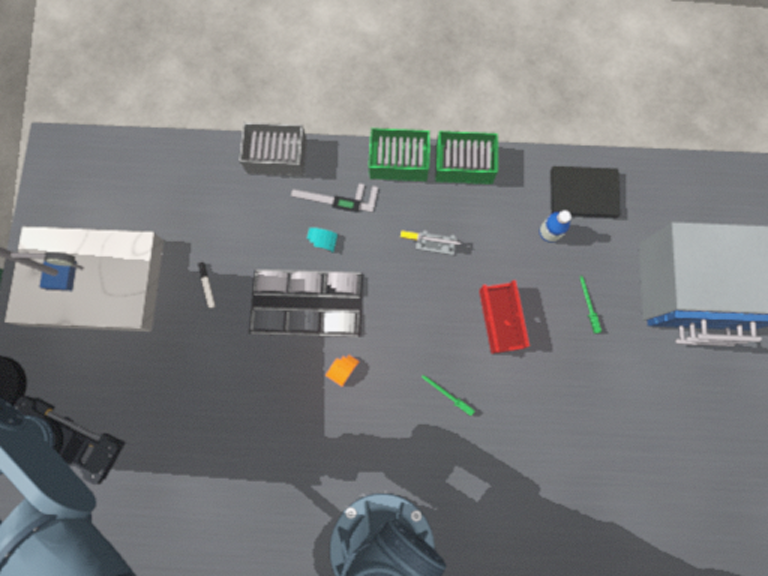

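View pics/scene.png

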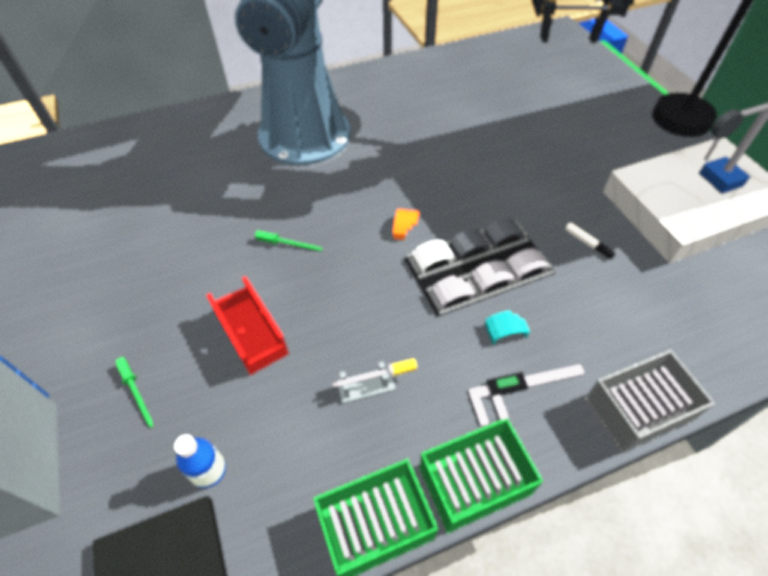

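The top picture shows the tray at about (306,303), trough at (505,317), pin at (430,242) with its yellow grip to the left. Could be taken for the target: six plates at (270,282), (306,284), (345,284), (268,321), (303,321), (342,321), plus turquoise (322,239) and orange (342,370) decoys. Green pins at (447,395) and (591,305) are decoys too. Next, a close crop.

```bash
python3 - <<'E'
from h import *
import pickle
t=pickle.load(open("top.pkl","rb"));s=pickle.load(open("scene.pkl","rb"))
a=cv2.resize(t["image"][172:232,160:250,::-1],(800,290),interpolation=cv2.INTER_CUBIC)[:, :]
a=cv2.resize(t["image"][175:229,160:250,::-1],(500,300),interpolation=cv2.INTER_CUBIC)
a=np.hstack([a,cv2.resize(t["image"][145:175,260:320,::-1],(300,150),interpolation=cv2.INTER_CUBIC).repeat(1,0).__getitem__(slice(None)) if 0 else np.vstack([cv2.resize(t["image"][145:175,260:320,::-1],(300,150)),cv2.resize(t["image"][183:240,310:360,::-1],(300,150))])])
b=cv2.resize(s["image"][140:215,265:375,::-1],(440,300),interpolation=cv2.INTER_CUBIC)
b2=cv2.resize(s["image"][180:255,130:230,::-1],(360,300),interpolation=cv2.INTER_CUBIC)
cv2.imwrite("pics/crop.png",np.vstack([a,np.hstack([b,b2])]))
E
```

```text
(no output)
```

View pics/crop.png

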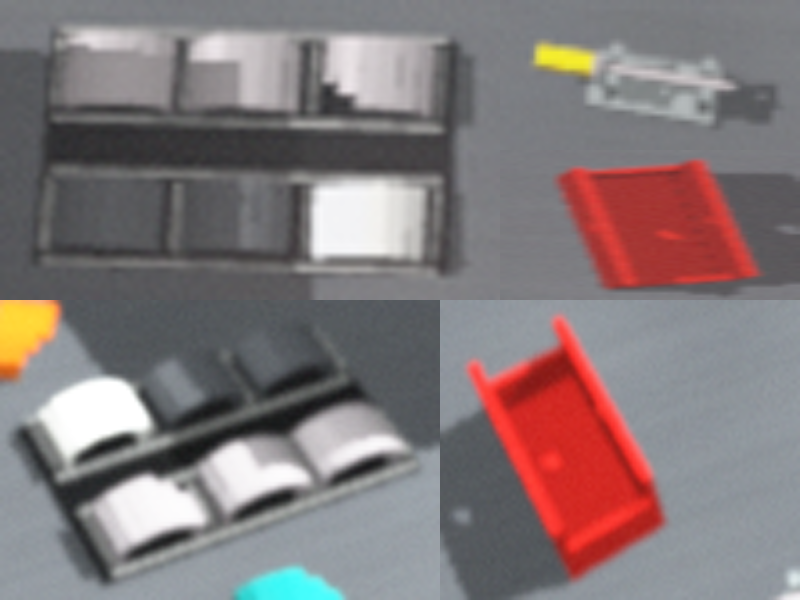

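The chipped plate is the top row's right-hand one (top picture about (343,283)): notch at its lower-left corner, crop (335,95), also seen in the scene crop at (185,485). Work out rough positions.

```bash
python3 - <<'E'
from h import *
import pickle
t=pickle.load(open("top.pkl","rb"))
k=5.556
def q(n,u,v,z): print(n,px2w(t,u,v,z).round(3))
for n,u,v in (("TL",52,28),("TR",455,40),("BL",37,265),("BR",445,272)): q(n,160+u/k,175+v/k,.009)
q("plate",160+380/k,175+75/k,.034)
q("grip",255/1 and 260+565/5-100,145+58/5,.034); q("tip",260+230/5,145+83/5,.034)
for n,u,v in (("tTL",482,289),("tTR",515,284),("tBL",493,352),("tBR",529,348)): q(n,u/1.5,v/1.5,.035 )
print(tool([0.50,0.05,0.3]))
E
```

```text
TL [0.591 0.326 0.009]
TR [0.594 0.072 0.009]
BL [0.441 0.322 0.009]
BR [0.447 0.07  0.009]
plate [0.564 0.115 0.034]
grip [ 0.685 -0.033  0.034]
tip [ 0.672 -0.148  0.034]
tTL [ 0.563 -0.203  0.035]
tTR [ 0.578 -0.278  0.035]
tBL [ 0.421 -0.229  0.035]
tBR [ 0.434 -0.309  0.035]
[-442.16645819 -335.73114059  -50.71804365]
```

Request:
step_arm --rows '[{"dx": -433, "dy": -263, "dz": -51, "rz": 67}, {"dx": -433, "dy": -263, "dz": -51, "rz": 67}, {"dx": -433, "dy": -263, "dz": -51, "rz": 67}, {"dx": -433, "dy": -263, "dz": -51, "rz": 67}, {"dx": -433, "dy": -263, "dz": -51, "rz": 67}]'

```text
$.rows[0]: bad value
```

```bash
cat >> h.py <<'E'
def go(P,yaw):
    "print shift mm and rz deg to world P with tool y at yaw deg (tool down)"
    o=observe(); r=rot(o["eef_rot"]); y=r.as_matrix()[:,1]; cur=np.degrees(np.arctan2(y[1],y[0]))
    d=-(yaw-cur); d=(d+90)%180-90
    ya=np.radians(yaw); 
    Y=np.array([np.cos(ya),np.sin(ya),0])*(1 if (Y0:=y[0]*np.cos(ya)+y[1]*np.sin(ya))>0 else -1); Z=np.array([0,0,-1]); X=np.cross(Y,Z)
    rv=np.degrees((r.inv()*R.from_matrix(np.c_[X,Y,Z])).as_rotvec())
    print("t%.2f"%o["time_s"],"pos",o["eef_pos"].round(4),"yaw %.1f"%cur,"shift",tool(P).round(1),"rv",rv.round(1),"w %.4f ff %.1f"%(o["gripper_width"],o["finger_force"]),o["wrist_force"].round(1))
E
python3 -c "
from h import *
go([.52,.12,.30],0)"
```

```text
t0.10 pos [0.2214 0.5302 0.2489] yaw 67.3 shift [-433.6 -263.4  -50.8] rv [-0.1  0.  67.3] w 0.0881 ff 0.0 [-0.3 -0.1 -0.2]
```

Request:
step_arm --rows '[{"dx": -433, "dy": -263, "dz": -51, "rx": 0, "ry": 0, "rz": 67, "claw": 88}, {"dx": -433, "dy": -263, "dz": -51, "rx": 0, "ry": 0, "rz": 67, "claw": 88}, {"dx": -433, "dy": -263, "dz": -51, "rx": 0, "ry": 0, "rz": 67, "claw": 88}, {"dx": -433, "dy": -263, "dz": -51, "rx": 0, "ry": 0, "rz": 67, "claw": 88}, {"dx": -433, "dy": -263, "dz": -51, "rx": 0, "ry": 0, "rz": 67, "claw": 88}]'

```text
time_s: 0.72
eef_pos: [0.4053, 0.2774, 0.281]
eef_rot: [-0.0, 0.621, 0.784, -0.0]
wrist_force: [-0.0, 0.7, -0.2]
gripper_width: 0.0883
finger_force: 0.0
```

```bash

python3 -c "
from h import *
go([.52,.12,.30],0)"
```

```text
t0.72 pos [0.4053 0.2774 0.281 ] yaw 13.3 shift [-179.5   75.5  -19. ] rv [-0.  -0.  13.3] w 0.0883 ff 0.0 [-0.   0.7 -0.2]
```

Request:
step_arm --rows '[{"dx": -179, "dy": 75, "dz": -19, "rx": 0, "ry": 0, "rz": 13, "claw": 88}, {"dx": -179, "dy": 75, "dz": -19, "rx": 0, "ry": 0, "rz": 13, "claw": 88}, {"dx": -179, "dy": 75, "dz": -19, "rx": 0, "ry": 0, "rz": 13, "claw": 88}, {"dx": -179, "dy": 75, "dz": -19, "rx": 0, "ry": 0, "rz": 13, "claw": 88}]'

```text
time_s: 1.23
eef_pos: [0.5214, 0.1196, 0.2999]
eef_rot: [0.0, 0.705, 0.709, -0.0]
wrist_force: [0.6, 1.0, -0.1]
gripper_width: 0.088
finger_force: 0.0
```

```bash

python3 -c "
from h import *
import pickle
go([.52,.12,.30],0)
c=cam('wrist'); save(c,'w1.png'); pickle.dump(c,open('w1.pkl','wb'))
print(c['position'],c['R'].round(2),c['vfov'],w2px(c,[.563,.117,.034]))"
```

```text
t1.23 pos [0.5214 0.1196 0.2999] yaw 0.3 shift [ 0.4 -1.4 -0.1] rv [0.  0.  0.3] w 0.0880 ff 0.0 [ 0.6  1.  -0.1]
[0.52133393 0.18964183 0.4351015 ] [[ 1.    0.01  0.  ]
 [ 0.01 -0.96 -0.27]
 [ 0.    0.27 -0.96]] 61.07499726466158 (np.float64(289.26087891046154), np.float64(158.67746237360333))
```

View pics/w1.png

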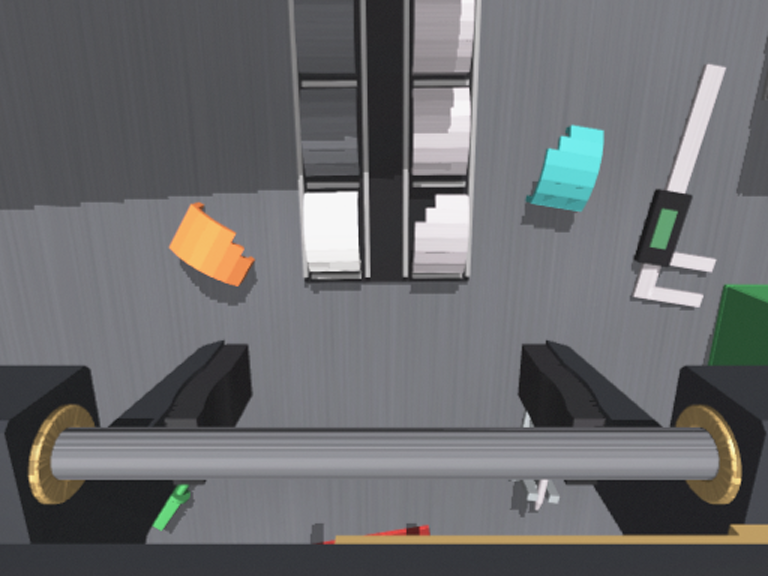

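```bash

python3 -c "
from h import *
import pickle
c=pickle.load(open('w1.pkl','rb'))
def q(n,u,v,z): print(n,px2w(c,u/1.5,v/1.5,z).round(4))
q('plate L',414,240,.033);q('plate R',468.5,240,.033);q('botleg',441,277,.022);q('topleg',455,191,.022)
q('tray BL',305,281,.006);q('tray BR',469,281,.006)
for u,v in((304,186),(358,184),(411,185),(466,183)):q('rib',u,v,.014)
for u,v in((304,81),(357,81),(411,81),(468,80)):q('rib2',u,v,.014)
c['image'][:]=c['image']
save(c,'w1c.png',(260,110,325,195),7)
"
```

```text
plate L [0.5466 0.1151 0.033 ]
plate R [0.592  0.1153 0.033 ]
botleg [0.5716 0.0803 0.022 ]
topleg [0.5805 0.1546 0.022 ]
tray BL [0.4498 0.0717 0.006 ]
tray BR [0.5992 0.0725 0.006 ]
rib [0.4535 0.1574 0.014 ]
rib [0.4993 0.1593 0.014 ]
rib [0.5442 0.1587 0.014 ]
rib [0.5907 0.1606 0.014 ]
rib2 [0.4568 0.2401 0.014 ]
rib2 [0.4992 0.2403 0.014 ]
rib2 [0.5425 0.2405 0.014 ]
rib2 [0.5881 0.2415 0.014 ]
```

View pics/w1c.png

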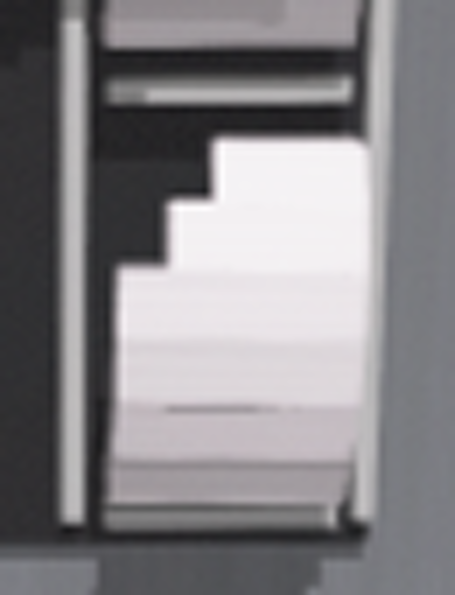

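The crop confirms it: crown from (116,265) to (368,265), corner missing at the upper left (150,200). Plate centre is about (0.5695, 0.1185), which agrees with the pocket spacing.

Request:
step_arm --rows '[{"dx": -3, "dy": 48, "dz": 30, "rx": 0, "ry": 0, "rz": 0, "claw": 64}, {"dx": -3, "dy": 48, "dz": 90, "rx": 0, "ry": 0, "rz": 0, "claw": 64}, {"dx": -3, "dy": 48, "dz": 150, "rx": 0, "ry": 0, "rz": 0, "claw": 64}, {"dx": -3, "dy": 48, "dz": 210, "rx": 0, "ry": 0, "rz": 0, "claw": 64}, {"dx": -3, "dy": 48, "dz": 225, "rx": 0, "ry": 0, "rz": 0, "claw": 64}]'

```text
time_s: 1.9
eef_pos: [0.5633, 0.1219, 0.0707]
eef_rot: [-0.003, 0.703, 0.711, -0.003]
wrist_force: [-0.3, -0.4, 0.8]
gripper_width: 0.0639
finger_force: 0.0
```

```bash

python3 -c "
from h import *
go([.5695,.1165,.024],.5)"
```

```text
t1.90 pos [0.5633 0.1219 0.0707] yaw 0.7 shift [-5.5  6.6 46.6] rv [-0.5 -0.   0.2] w 0.0639 ff 0.0 [-0.3 -0.4  0.8]
```

Request:
step_arm --rows '[{"dx": 0, "dy": 0, "dz": 0, "rx": 0, "ry": 0, "rz": 0, "claw": 64}, {"dx": 0, "dy": 0, "dz": 0, "rx": 0, "ry": 0, "rz": 0, "claw": 64}]'

```text
time_s: 2.15
eef_pos: [0.5697, 0.1209, 0.0779]
eef_rot: [0.002, 0.703, 0.711, 0.002]
wrist_force: [0.0, -0.1, -0.3]
gripper_width: 0.0641
finger_force: 0.0
```

```bash

python3 -c "
from h import *
go([.5695,.1165,.024],.5)"
```

```text
t2.15 pos [0.5697 0.1209 0.0779] yaw 0.6 shift [-4.4 -0.5 53.9] rv [ 0.3 -0.   0.1] w 0.0641 ff 0.0 [ 0.  -0.1 -0.3]
```

Request:
step_arm --rows '[{"dx": -2, "dy": 0, "dz": 25, "rx": 0, "ry": 0, "rz": 0, "claw": 64}, {"dx": -2, "dy": 0, "dz": 50, "rx": 0, "ry": 0, "rz": 0, "claw": 64}, {"dx": -2, "dy": 0, "dz": 53, "rx": 0, "ry": 0, "rz": 0, "claw": 64}, {"dx": -2, "dy": 0, "dz": 53, "rx": 0, "ry": 0, "rz": 0, "claw": 64}]'

```text
time_s: 2.65
eef_pos: [0.569, 0.1184, 0.0239]
eef_rot: [0.001, 0.703, 0.711, 0.001]
wrist_force: [0.2, -0.2, 0.1]
gripper_width: 0.0641
finger_force: 0.0
```

```bash

python3 -c "
from h import *
go([.5695,.1165,.024],.5)
c=cam('wrist'); save(c,'w2.png')
"
```

```text
t2.65 pos [0.569  0.1184 0.0239] yaw 0.6 shift [-1.9  0.4 -0.1] rv [0.2 0.  0.1] w 0.0641 ff 0.0 [ 0.2 -0.2  0.1]
```

View pics/w2.png

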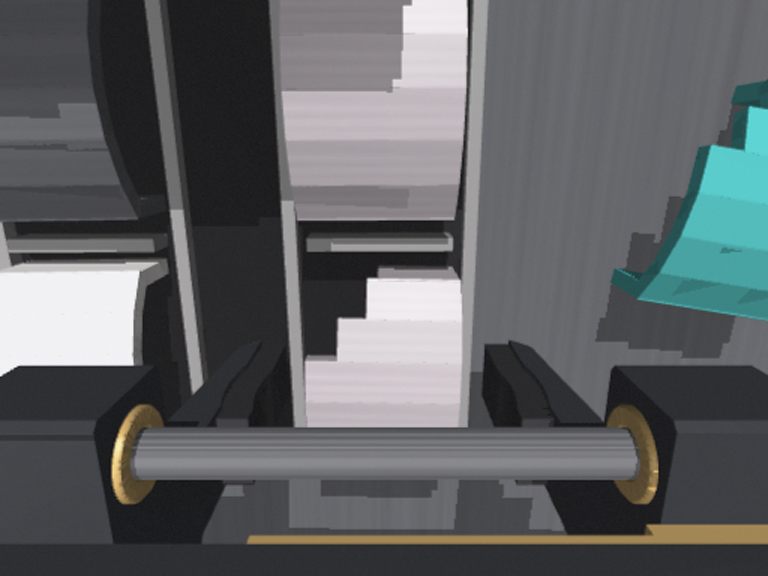

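The fingers (edges at x≈287 and 485) straddle the chipped plate (305–465) evenly. I'll close and lift.

Request:
step_arm --rows '[{"dx": -1, "dy": 0, "dz": 0, "rx": 0, "ry": 0, "rz": 0, "claw": 34}, {"dx": -1, "dy": 0, "dz": 0, "rx": 0, "ry": 0, "rz": 0, "claw": 34}, {"dx": -1, "dy": 0, "dz": 0, "rx": 0, "ry": 0, "rz": 0, "claw": 34}, {"dx": -1, "dy": 0, "dz": 0, "rx": 0, "ry": 0, "rz": 0, "claw": 34}]' --newtons 30

```text
time_s: 3.2
eef_pos: [0.5682, 0.1173, 0.0227]
eef_rot: [0.0, 0.703, 0.711, 0.0]
wrist_force: [-0.7, -0.0, 5.4]
gripper_width: 0.0424
finger_force: 30.1
```

Request:
step_arm --rows '[{"dx": 0, "dy": 0, "dz": -15, "rx": 0, "ry": 0, "rz": 0, "claw": 34}, {"dx": 0, "dy": 0, "dz": -35, "rx": 0, "ry": 0, "rz": 0, "claw": 34}, {"dx": 0, "dy": 0, "dz": -55, "rx": 0, "ry": 0, "rz": 0, "claw": 34}, {"dx": 0, "dy": 0, "dz": -75, "rx": 0, "ry": 0, "rz": 0, "claw": 34}]'

```text
time_s: 3.7
eef_pos: [0.568, 0.1174, 0.099]
eef_rot: [0.0, 0.703, 0.711, 0.0]
wrist_force: [-0.4, -0.3, -1.2]
gripper_width: 0.0426
finger_force: 30.6
```

```bash

python3 -c "
from h import *
go([.50,-.08,.10],-11)
"
```

```text
t3.70 pos [0.568  0.1174 0.099 ] yaw 0.6 shift [-196.6  -70.1   -1.1] rv [ 0.1 -0.  11.6] w 0.0426 ff 30.6 [-0.4 -0.3 -1.2]
```

Request:
step_arm --rows '[{"dx": -55, "dy": -20, "dz": -10, "rx": 0, "ry": 0, "rz": 10, "claw": 34}, {"dx": -110, "dy": -40, "dz": -10, "rx": 0, "ry": 0, "rz": 20, "claw": 34}, {"dx": -160, "dy": -60, "dz": 10, "rx": 0, "ry": 0, "rz": 30, "claw": 34}, {"dx": -190, "dy": -68, "dz": 30, "rx": 0, "ry": 0, "rz": 40, "claw": 34}, {"dx": -197, "dy": -70, "dz": 50, "rx": 0, "ry": 0, "rz": 40.6, "claw": 34}]'

```text
time_s: 4.32
eef_pos: [0.5, -0.0827, 0.0479]
eef_rot: [0.001, 0.907, 0.42, 0.001]
wrist_force: [0.3, -0.1, -1.4]
gripper_width: 0.0426
finger_force: 30.6
```

Request:
step_arm --rows '[{"dx": 0, "dy": 0, "dz": 0, "rx": 0, "ry": 0, "rz": 0, "claw": 34}, {"dx": 0, "dy": 0, "dz": 0, "rx": 0, "ry": 0, "rz": 0, "claw": 34}]'

```text
time_s: 4.58
eef_pos: [0.5005, -0.0802, 0.0481]
eef_rot: [0.0, 0.906, 0.423, 0.0]
wrist_force: [-0.6, -0.7, -1.0]
gripper_width: 0.0428
finger_force: 30.6
```

```bash

python3 -c "
from h import *
go([.50,-.08,.0195],-40)
"
```

```text
t4.58 pos [ 0.5005 -0.0802  0.0481] yaw -39.9 shift [-0.2 -0.6 28.6] rv [ 0.1 -0.   0.1] w 0.0428 ff 30.6 [-0.6 -0.7 -1. ]
```

Request:
step_arm --rows '[{"dx": 0, "dy": 0, "dz": 15, "rx": 0, "ry": 0, "rz": 0, "claw": 34}, {"dx": 0, "dy": 0, "dz": 25, "rx": 0, "ry": 0, "rz": 0, "claw": 34}, {"dx": 0, "dy": 0, "dz": 29, "rx": 0, "ry": 0, "rz": 0, "claw": 34}, {"dx": 0, "dy": 0, "dz": 29, "rx": 0, "ry": 0, "rz": 0, "claw": 34}]'

```text
time_s: 5.08
eef_pos: [0.4995, -0.0799, 0.0183]
eef_rot: [-0.001, 0.906, 0.423, -0.0]
wrist_force: [-3.3, 2.1, 7.3]
gripper_width: 0.0425
finger_force: 30.1
```

Request:
step_arm --rows '[{"dx": 0, "dy": 0, "dz": 0, "rx": 0, "ry": 0, "rz": 0, "claw": 64}, {"dx": 0, "dy": 0, "dz": 0, "rx": 0, "ry": 0, "rz": 0, "claw": 64}, {"dx": 0, "dy": 0, "dz": -20, "rx": 0, "ry": 0, "rz": 0, "claw": 64}, {"dx": 0, "dy": 0, "dz": -60, "rx": 0, "ry": 0, "rz": 0, "claw": 88}, {"dx": 0, "dy": 0, "dz": -120, "rx": 0, "ry": 0, "rz": -10, "claw": 88}]'

```text
time_s: 5.7
eef_pos: [0.4984, -0.0799, 0.1375]
eef_rot: [-0.002, 0.865, 0.502, -0.001]
wrist_force: [1.0, -0.1, 1.0]
gripper_width: 0.0816
finger_force: 0.0
```

Request:
step_arm --rows '[{"dx": 0, "dy": 0, "dz": -40, "rx": 0, "ry": 0, "rz": -80, "claw": 88}, {"dx": 0, "dy": 0, "dz": -40, "rx": 0, "ry": 0, "rz": -80, "claw": 88}, {"dx": 0, "dy": 0, "dz": -40, "rx": 0, "ry": 0, "rz": -80, "claw": 88}, {"dx": 0, "dy": 0, "dz": -40, "rx": 0, "ry": 0, "rz": -80, "claw": 88}, {"dx": 0, "dy": 0, "dz": -40, "rx": 0, "ry": 0, "rz": -80, "claw": 88}]'

```text
time_s: 6.32
eef_pos: [0.4998, -0.0803, 0.1778]
eef_rot: [-0.0, 0.544, 0.839, -0.0]
wrist_force: [-0.5, -0.3, 0.3]
gripper_width: 0.0879
finger_force: 0.0
```

```bash

python3 -c "
from h import *
go([.50,-.08,.18],50)
"
```

```text
t6.33 pos [ 0.4998 -0.0803  0.1778] yaw 24.1 shift [ 0.2  0.3 -2.2] rv [ -0.   -0.  -25.9] w 0.0879 ff 0.0 [-0.5 -0.3  0.3]
```

Request:
step_arm --rows '[{"dx": -49, "dy": 24, "dz": 0, "rx": 0, "ry": 0, "rz": -26, "claw": 88}, {"dx": -49, "dy": 24, "dz": 0, "rx": 0, "ry": 0, "rz": -26, "claw": 88}, {"dx": -49, "dy": 24, "dz": 0, "rx": 0, "ry": 0, "rz": -26, "claw": 88}, {"dx": -49, "dy": 24, "dz": 0, "rx": 0, "ry": 0, "rz": -26, "claw": 88}]'

```text
time_s: 6.82
eef_pos: [0.5414, -0.1156, 0.1776]
eef_rot: [-0.0, 0.345, 0.939, 0.0]
wrist_force: [0.2, -0.3, 0.3]
gripper_width: 0.0882
finger_force: 0.0
```

```bash

python3 -c "
from h import *
import pickle
go([.50,-.08,.18],50)
c=cam('wrist'); save(c,'w3.png'); pickle.dump(c,open('w3.pkl','wb'))
"
```

```text
t6.83 pos [ 0.5414 -0.1156  0.1776] yaw 49.7 shift [54.6  0.3 -2.4] rv [-0.  -0.  -0.3] w 0.0882 ff 0.0 [ 0.2 -0.3  0.3]
```

View pics/w3.png

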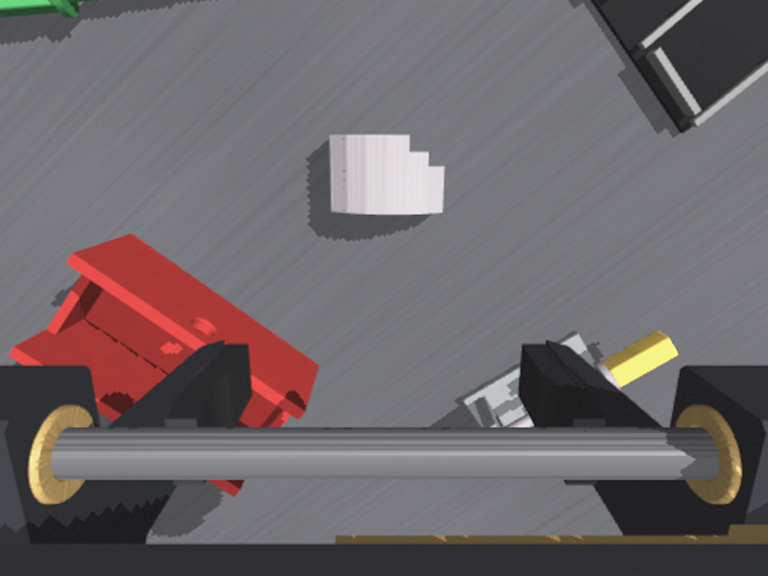

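The plate sits upright and square to the view: ends at x=331 and 444, sides at y=135 and 214, notch at upper right (430,150).

```bash

python3 -c "
from h import *
import pickle
c=pickle.load(open('w3.pkl','rb'))
o=observe();r=rot(o['eef_rot'])
def q(n,u,v,z):
    p=px2w(c,u/1.5,v/1.5,z); print(n,p.round(4),(r.inv().apply(p-o['eef_pos'])*1000).round(1))
q('L',331,175,.018);q('R',444,190,.018);q('T',370,135,.029);q('B',380,214,.03)
q('Lt',331,135,.018);q('Lb',331,212,.018)
for z in(.062,):
  q('wallA',131,235,z);q('wallB',319,364,z);q('in A',68,256,z)
  q('wallA2',12,355,z)
q('holeL',204,324,.047)
q('grip near',668,333,.034+.005);q('gripR',678,350,.041);q('gripL',600,368,.041)
"
```

```text
L [ 0.48   -0.1045  0.018 ] [ 53.9 -31.4 159.8]
R [ 0.53   -0.0591  0.018 ] [ 45.2  35.6 159.7]
T [ 0.4782 -0.0722  0.029 ] [ 76.2  -7.9 148.8]
B [ 0.5151 -0.0963  0.03  ] [ 32.5  -2.4 147.7]
Lt [ 0.4632 -0.0894  0.018 ] [ 76.4 -30.7 159.8]
Lb [ 0.4962 -0.1191  0.018 ] [ 32.1 -32.  159.7]
wallA [ 0.4367 -0.199   0.062 ] [  25.7 -131.4  115.8]
wallB [ 0.5537 -0.1737  0.062 ] [-47.1 -36.3 115.7]
in A [ 0.4227 -0.2326  0.062 ] [  14.5 -166.1  115.8]
wallA2 [ 0.4391 -0.3005  0.062 ] [ -41.9 -207.2  115.7]
holeL [ 0.4959 -0.2137  0.047 ] [ -28.9 -104.2  130.7]
grip near [ 0.68   -0.0101  0.039 ] [-37.3 170.1 138.7]
gripR [ 0.6919 -0.0117  0.041 ] [-47.4 176.6 136.7]
gripL [ 0.6715 -0.054   0.041 ] [-59.3 131.2 136.7]
```

Request:
step_arm --rows '[{"dx": 46, "dy": 2, "dz": 20, "rx": 0, "ry": 0, "rz": 0, "claw": 88}, {"dx": 46, "dy": 2, "dz": 75, "rx": 0, "ry": 0, "rz": 0, "claw": 88}, {"dx": 46, "dy": 2, "dz": 115, "rx": 0, "ry": 0, "rz": 0, "claw": 88}, {"dx": 46, "dy": 2, "dz": 115, "rx": 0, "ry": 0, "rz": 0, "claw": 88}]'

```text
time_s: 7.38
eef_pos: [0.5051, -0.0832, 0.0604]
eef_rot: [-0.003, 0.345, 0.939, 0.0]
wrist_force: [-0.1, -0.7, 0.8]
gripper_width: 0.0879
finger_force: 0.0
```

```bash

python3 -c "
from h import *
Y=np.array([np.cos(np.radians(49.7)),np.sin(np.radians(49.7)),0]);X=np.array([-Y[1],Y[0],0])
P=np.array([.5414,-.1156,0])+.0463*X+.0021*Y;P[2]=.014;print(P)
go(P,49.7)
"
```

```text
[ 0.50744671 -0.08405203  0.014     ]
t7.38 pos [ 0.5051 -0.0832  0.0604] yaw 49.7 shift [-2.7  0.9 46.4] rv [-0.1 -0.4 -0. ] w 0.0879 ff 0.0 [-0.1 -0.7  0.8]
```

Request:
step_arm --rows '[{"dx": 0, "dy": 0, "dz": 25, "rx": 0, "ry": 0, "rz": 0, "claw": 88}, {"dx": 0, "dy": 0, "dz": 46, "rx": 0, "ry": 0, "rz": 0, "claw": 88}, {"dx": 0, "dy": 0, "dz": 46, "rx": 0, "ry": 0, "rz": 0, "claw": 88}]'

```text
time_s: 7.75
eef_pos: [0.5079, -0.0844, 0.0176]
eef_rot: [-0.0, 0.345, 0.939, -0.0]
wrist_force: [0.3, -0.0, 0.6]
gripper_width: 0.088
finger_force: 0.0
```

```bash

python3 -c "
from h import *
go([.5074,-.0841,.014],49.7)
"
```

```text
t7.75 pos [ 0.5079 -0.0844  0.0176] yaw 49.7 shift [ 0.6 -0.1  3.6] rv [-0. -0. -0.] w 0.0880 ff 0.0 [ 0.3 -0.   0.6]
```

Close on the ends with a firm grip, then lift.

Request:
step_arm --rows '[{"dx": 0, "dy": 0, "dz": 3, "rx": 0, "ry": 0, "rz": 0, "claw": 60}, {"dx": 0, "dy": 0, "dz": 3, "rx": 0, "ry": 0, "rz": 0, "claw": 60}, {"dx": 0, "dy": 0, "dz": 3, "rx": 0, "ry": 0, "rz": 0, "claw": 60}, {"dx": 0, "dy": 0, "dz": 3, "rx": 0, "ry": 0, "rz": 0, "claw": 60}]' --newtons 25

```text
time_s: 8.25
eef_pos: [0.5084, -0.0846, 0.015]
eef_rot: [0.001, 0.344, 0.939, -0.0]
wrist_force: [-1.5, 0.1, 6.8]
gripper_width: 0.0658
finger_force: 25.0
```

Request:
step_arm --rows '[{"dx": 0, "dy": 0, "dz": -15, "rx": 0, "ry": 0, "rz": 0, "claw": 60}, {"dx": 0, "dy": 0, "dz": -50, "rx": 0, "ry": 0, "rz": 0, "claw": 60}, {"dx": 0, "dy": 0, "dz": -100, "rx": 0, "ry": 0, "rz": 0, "claw": 60}, {"dx": 0, "dy": 0, "dz": -140, "rx": 0, "ry": 0, "rz": 0, "claw": 60}]'

```text
time_s: 8.75
eef_pos: [0.5078, -0.0843, 0.1566]
eef_rot: [0.001, 0.344, 0.939, -0.0]
wrist_force: [0.2, 0.3, -1.5]
gripper_width: 0.0659
finger_force: 25.0
```

```bash

python3 -c "
from h import *
go([.56,-.20,.16],11)
"
```

```text
t8.75 pos [ 0.5078 -0.0843  0.1566] yaw 49.7 shift [-114.6  -54.5   -3.3] rv [ 0.   0.1 38.7] w 0.0659 ff 25.0 [ 0.2  0.3 -1.5]
```

Request:
step_arm --rows '[{"dx": -30, "dy": -35, "dz": -30, "rx": 0, "ry": 0, "rz": 10, "claw": 60}, {"dx": -65, "dy": -75, "dz": -63, "rx": 0, "ry": 0, "rz": 20, "claw": 60}, {"dx": -100, "dy": -115, "dz": -63, "rx": 0, "ry": 0, "rz": 30, "claw": 60}, {"dx": -135, "dy": -155, "dz": -63, "rx": 0, "ry": 0, "rz": 38.7, "claw": 60}, {"dx": -161, "dy": -186, "dz": -63, "rx": 0, "ry": 0, "rz": 38.7, "claw": 60}]'

```text
time_s: 9.38
eef_pos: [0.5098, -0.3323, 0.2179]
eef_rot: [0.0, 0.637, 0.771, -0.0]
wrist_force: [0.7, 0.4, -1.4]
gripper_width: 0.0656
finger_force: 25.0
```

Request:
step_arm --rows '[{"dx": 0, "dy": 0, "dz": 0, "rx": 0, "ry": 0, "rz": 0, "claw": 60}, {"dx": 0, "dy": 0, "dz": 0, "rx": 0, "ry": 0, "rz": 0, "claw": 60}, {"dx": 0, "dy": 0, "dz": 0, "rx": 0, "ry": 0, "rz": 0, "claw": 60}]'

```text
time_s: 9.75
eef_pos: [0.5104, -0.3289, 0.2172]
eef_rot: [-0.0, 0.635, 0.772, 0.0]
wrist_force: [-0.6, -0.5, -1.2]
gripper_width: 0.0655
finger_force: 25.0
```

```bash

python3 -c "
from h import *
import pickle
go([.51,-.33,.22],11)
c=cam('wrist'); save(c,'w4.png'); pickle.dump(c,open('w4.pkl','wb'))
"
```

```text
t9.75 pos [ 0.5104 -0.3289  0.2172] yaw 11.1 shift [-1.  -0.6 -2.8] rv [-0.  -0.   0.1] w 0.0655 ff 25.0 [-0.6 -0.5 -1.2]
```

View pics/w4.png

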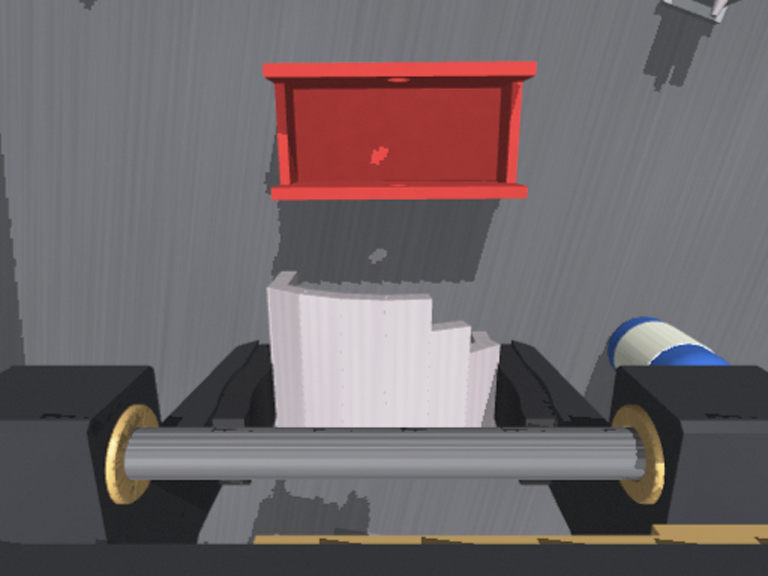

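The plate is held level at (380,350). The trough's wall tops run from (264,64)–(537,62) on the far side to (272,199)–(526,197) on the near side.

```bash

python3 -c "
from h import *
import pickle
c=pickle.load(open('w4.pkl','rb'))
o=observe();r=rot(o['eef_rot'])
def q(n,u,v,z):
    p=px2w(c,u/1.5,v/1.5,z); print(n,p.round(4),(r.inv().apply(p-o['eef_pos'])*1000).round(1))
q('FL',264,64,.062);q('FR',536.5,62.5,.062);q('NL',272.5,199,.062);q('NR',526.5,197.5,.062)
q('hole far mid',399,79,.050)
q('fiL',266,76.5,.062);q('niL',272,187,.062)
q('chL',268,288,.217+.003);q('plate crown top edge',350,297,.217-.014+.03)
"
```

```text
FL [ 0.4241 -0.2298  0.062 ] [113.9 -65.6 155.3]
FR [ 0.5705 -0.2004  0.062 ] [114.6  83.7 155.3]
NL [ 0.4383 -0.3017  0.062 ] [ 40.7 -65.5 155.2]
NR [ 0.5848 -0.272   0.062 ] [ 41.5  84.  155.2]
hole far mid [ 0.4983 -0.2215  0.05  ] [107.8   8.8 167.3]
fiL [ 0.426  -0.2359  0.062 ] [107.6 -65.  155.3]
niL [ 0.4371 -0.2948  0.062 ] [ 47.6 -65.4 155.2]
chL [ 0.4724 -0.3041  0.22  ] [ 31.7 -32.5  -2.8]
plate crown top edge [ 0.4958 -0.2982  0.233 ] [ 33.1  -8.4 -15.8]
```

Request:
step_arm --rows '[{"dx": 35, "dy": 5, "dz": 15, "rx": 0, "ry": 0, "rz": -0.3, "claw": 60}, {"dx": 69, "dy": 9, "dz": 50, "rx": 0, "ry": 0, "rz": -0.3, "claw": 60}, {"dx": 69, "dy": 9, "dz": 100, "rx": 0, "ry": 0, "rz": -0.3, "claw": 60}, {"dx": 69, "dy": 9, "dz": 110, "rx": 0, "ry": 0, "rz": -0.3, "claw": 60}, {"dx": 69, "dy": 9, "dz": 110, "rx": 0, "ry": 0, "rz": -0.3, "claw": 60}]'

```text
time_s: 10.42
eef_pos: [0.5062, -0.2608, 0.1074]
eef_rot: [-0.0, 0.634, 0.774, -0.0]
wrist_force: [0.7, 0.6, -1.0]
gripper_width: 0.0657
finger_force: 25.0
```

Request:
step_arm --rows '[{"dx": 0, "dy": 0, "dz": 0, "rx": 0, "ry": 0, "rz": 0, "claw": 60}, {"dx": 0, "dy": 0, "dz": 0, "rx": 0, "ry": 0, "rz": 0, "claw": 60}]'

```text
time_s: 10.68
eef_pos: [0.5069, -0.2619, 0.1088]
eef_rot: [0.002, 0.634, 0.773, 0.0]
wrist_force: [-0.0, -0.2, -0.3]
gripper_width: 0.0658
finger_force: 25.0
```

```bash

python3 -c "
from h import *
a=np.radians(11.4);X=np.array([-np.sin(a),np.cos(a),0])
P=np.array([.5044,-.2510,.0205])-.009*X;print(P)
go(P,11.4)
"
```

```text
[ 0.50617892 -0.25982244  0.0205    ]
t10.68 pos [ 0.5069 -0.2619  0.1088] yaw 11.3 shift [ 2.3 -0.5 88.3] rv [ 0.1  0.1 -0.1] w 0.0658 ff 25.0 [-0.  -0.2 -0.3]
```

Request:
step_arm --rows '[{"dx": 2, "dy": 0, "dz": 20, "rx": 0, "ry": 0, "rz": 0, "claw": 60}, {"dx": 2, "dy": 0, "dz": 40, "rx": 0, "ry": 0, "rz": 0, "claw": 60}, {"dx": 2, "dy": 0, "dz": 60, "rx": 0, "ry": 0, "rz": 0, "claw": 60}, {"dx": 2, "dy": 0, "dz": 75, "rx": 0, "ry": 0, "rz": 0, "claw": 60}, {"dx": 2, "dy": 0, "dz": 80, "rx": 0, "ry": 0, "rz": 0, "claw": 60}]'

```text
time_s: 11.3
eef_pos: [0.5051, -0.2586, 0.026]
eef_rot: [-0.001, 0.634, 0.773, -0.0]
wrist_force: [-1.1, -0.2, 0.2]
gripper_width: 0.066
finger_force: 25.0
```

Request:
step_arm --rows '[{"dx": 0, "dy": 0, "dz": 4, "rx": 0, "ry": 0, "rz": 0, "claw": 60}, {"dx": 0, "dy": 0, "dz": 7, "rx": 0, "ry": 0, "rz": 0, "claw": 60}, {"dx": 0, "dy": 0, "dz": 8, "rx": 0, "ry": 0, "rz": 0, "claw": 60}, {"dx": 0, "dy": 0, "dz": 8, "rx": 0, "ry": 0, "rz": 0, "claw": 60}]'

```text
time_s: 11.8
eef_pos: [0.5059, -0.2592, 0.0201]
eef_rot: [0.0, 0.634, 0.773, -0.0]
wrist_force: [-1.4, 0.6, 4.2]
gripper_width: 0.066
finger_force: 25.0
```

Request:
step_arm --rows '[{"dx": 0, "dy": 0, "dz": 0, "rx": 0, "ry": 0, "rz": 0, "claw": 82}, {"dx": 0, "dy": 0, "dz": 0, "rx": 0, "ry": 0, "rz": 0, "claw": 82}, {"dx": 0, "dy": 0, "dz": 0, "rx": 0, "ry": 0, "rz": 0, "claw": 82}, {"dx": 0, "dy": 0, "dz": -30, "rx": 0, "ry": 0, "rz": 0, "claw": 82}, {"dx": 0, "dy": 0, "dz": -90, "rx": 0, "ry": 0, "rz": 0, "claw": 82}]'

```text
time_s: 12.42
eef_pos: [0.5037, -0.2575, 0.1073]
eef_rot: [-0.003, 0.634, 0.773, -0.0]
wrist_force: [0.2, -0.3, -0.6]
gripper_width: 0.0821
finger_force: 0.0
```

Request:
step_arm --rows '[{"dx": 0, "dy": 0, "dz": -60, "rx": 0, "ry": 0, "rz": 0, "claw": 82}, {"dx": -65, "dy": 0, "dz": -100, "rx": 0, "ry": 0, "rz": 0, "claw": 82}, {"dx": -65, "dy": 0, "dz": -100, "rx": 0, "ry": 0, "rz": 0, "claw": 82}, {"dx": -65, "dy": 0, "dz": -100, "rx": 0, "ry": 0, "rz": 0, "claw": 82}]'

```text
time_s: 12.92
eef_pos: [0.5181, -0.323, 0.2086]
eef_rot: [-0.0, 0.634, 0.773, 0.0]
wrist_force: [-0.6, 0.5, 0.3]
gripper_width: 0.0821
finger_force: 0.0
```

```bash

python3 -c "
from h import *
import pickle
go([.68,-.13,.22],-6.5)
c=cam('wrist'); save(c,'w5.png',(110,0,430,240),2.5); pickle.dump(c,open('w5.pkl','wb'))
"
```

```text
t12.93 pos [ 0.5181 -0.323   0.2086] yaw 11.3 shift [157.7 196.5 -11.3] rv [-0.  -0.  17.8] w 0.0821 ff 0.0 [-0.6  0.5  0.3]
```

View pics/w5.png

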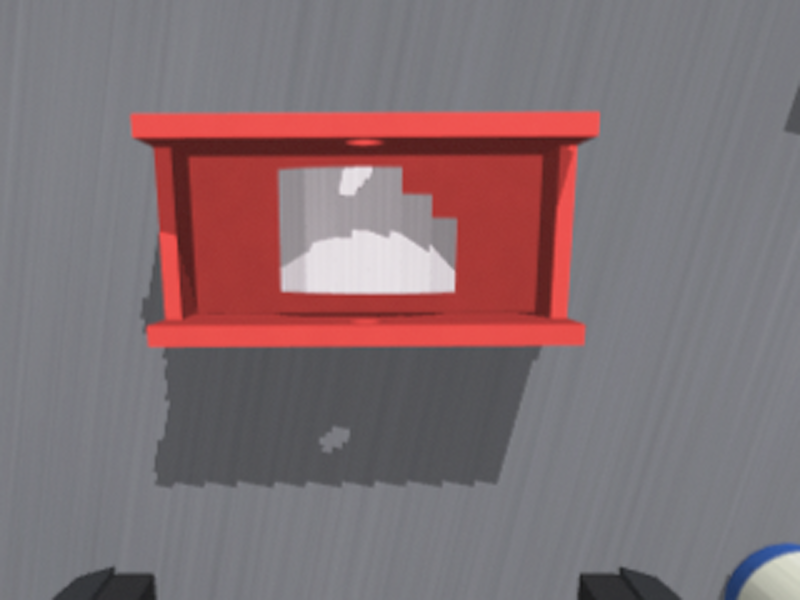

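The plate lies flat and centred: x 279–457 against the trough middle at 366, y 168–293 between walls at 140 and 320. Now for the pin.

Request:
step_arm --rows '[{"dx": 158, "dy": 196, "dz": -11, "rx": 0, "ry": 0, "rz": 17.8, "claw": 82}, {"dx": 158, "dy": 196, "dz": -11, "rx": 0, "ry": 0, "rz": 17.8, "claw": 82}, {"dx": 158, "dy": 196, "dz": -11, "rx": 0, "ry": 0, "rz": 17.8, "claw": 82}, {"dx": 158, "dy": 196, "dz": -11, "rx": 0, "ry": 0, "rz": 17.8, "claw": 82}, {"dx": 158, "dy": 196, "dz": -11, "rx": 0, "ry": 0, "rz": 17.8, "claw": 82}]'

```text
time_s: 13.6
eef_pos: [0.6799, -0.1235, 0.2175]
eef_rot: [-0.002, 0.744, 0.668, -0.0]
wrist_force: [-0.8, -1.0, 0.4]
gripper_width: 0.082
finger_force: 0.0
```

Request:
step_arm --rows '[{"dx": 0, "dy": 0, "dz": 0, "rx": 0, "ry": 0, "rz": 0, "claw": 50}, {"dx": 0, "dy": 0, "dz": 0, "rx": 0, "ry": 0, "rz": 0, "claw": 50}, {"dx": 0, "dy": 0, "dz": 0, "rx": 0, "ry": 0, "rz": 0, "claw": 50}]'

```text
time_s: 13.98
eef_pos: [0.6786, -0.1306, 0.2198]
eef_rot: [-0.0, 0.747, 0.665, -0.0]
wrist_force: [0.0, -0.6, -0.3]
gripper_width: 0.0542
finger_force: 0.0
```

```bash

python3 -c "
from h import *
import pickle
c=pickle.load(open('w5.pkl','rb'))
P=[px2w(c,u/2.5+110,v/2.5,.062) for u,v in((132,115),(599,112),(149,347),(585,345))]
print(np.round(P,4),np.mean(P,0).round(4))
go([.68,-.13,.22],-6.5)
c=cam('wrist'); pickle.dump(c,open('w6.pkl','wb'))
im=c['image'].astype(int); m=(im[...,0]>140)&(im[...,1]>120)&(im[...,2]<90)
v,u=np.nonzero(m); print(u.min(),u.max(),v.min(),v.max(),len(u))
rc=cv2.minAreaRect(np.c_[u,v].astype(np.float32)); print(rc)
u0,v0=int(u.mean()),int(v.mean()); b=(max(0,u0-80),max(0,v0-20),u0+80,v0+100); print(b)
save(c,'w6.png',b,5)
"
```

```text
[[ 0.4236 -0.2295  0.062 ]
 [ 0.5699 -0.1995  0.062 ]
 [ 0.4381 -0.3019  0.062 ]
 [ 0.5853 -0.2719  0.062 ]] [ 0.5042 -0.2507  0.062 ]
t13.97 pos [ 0.6786 -0.1306  0.2198] yaw -6.6 shift [ 0.7  1.3 -0.2] rv [-0.   0.  -0.1] w 0.0542 ff 0.0 [ 0.  -0.6 -0.3]
95 511 271 362 482
((303.13525390625, 318.2880859375), (416.60272216796875, 90.65736389160156), 0.5866256952285767)
(232, 320, 392, 440)
```

View pics/w6.png

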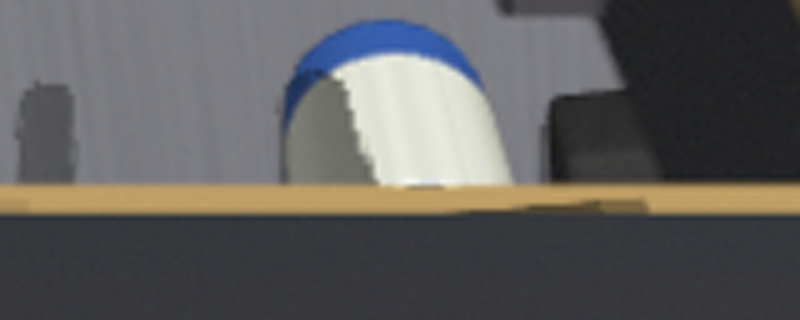

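That crop caught the gripper's gold flange and the bottle, so it isn't useful. I'll segment the grip numerically around its expected place instead.

```bash

python3 -c "
from h import *
import pickle
c=pickle.load(open('w6.pkl','rb'))
print(w2px(c,[.683,-.033,.034]),w2px(c,[.672,-.148,.034]))
hsv=cv2.cvtColor(c['image'],cv2.COLOR_RGB2HSV)
m=cv2.inRange(hsv,(22,120,60),(35,255,255)); m[230:]=0
n,l,s,ce=cv2.connectedComponentsWithStats(m); print(s[1:],ce[1:])
k=1+s[1:,4].argmax(); v,u=np.nonzero(l==k)
rc=cv2.minAreaRect(np.c_[u,v].astype(np.float32)); bx=cv2.boxPoints(rc); print(rc,bx.round(1))
for z in(.034,.041): print(z,[px2w(c,*p,z).round(4).tolist() for p in bx])
# bright shank rows
g=cv2.cvtColor(c['image'],cv2.COLOR_RGB2GRAY)
u0=int(ce[k][0])
for r in range(int(s[k,1]+s[k,3])-3,240,8): print(r,g[r,u0-22:u0+24:2].tolist())
"
```

```text
(np.float64(248.48676198115004), np.float64(67.3989327300608)) (np.float64(251.45386053826408), np.float64(187.64498196954477))
[[251  43   8  45  52]
 [244  67   4  21  24]] [[257.46153846  67.96153846]
 [244.25        78.25      ]]
((254.5, 65.0), (44.0, 7.0), 90.0) [[251.  43.]
 [258.  43.]
 [258.  87.]
 [251.  87.]]
0.034 [[0.6878, -0.0126, 0.034], [0.6941, -0.0133, 0.034], [0.6898, -0.0512, 0.034], [0.6832, -0.0505, 0.034]]
0.041 [[0.6878, -0.0137, 0.041], [0.694, -0.0144, 0.041], [0.6897, -0.0514, 0.041], [0.6833, -0.0507, 0.041]]
85 [125, 128, 125, 123, 150, 234, 235, 235, 235, 235, 235, 234, 90, 125, 126, 125, 123, 125, 126, 126, 125, 123, 125]
93 [206, 208, 205, 168, 180, 181, 134, 151, 160, 153, 136, 155, 146, 159, 186, 205, 206, 209, 172, 125, 125, 124, 123]
101 [207, 206, 205, 206, 206, 176, 126, 150, 178, 165, 115, 170, 207, 205, 205, 206, 205, 205, 172, 125, 123, 125, 123]
109 [205, 200, 179, 180, 186, 178, 137, 213, 227, 216, 146, 164, 194, 194, 193, 196, 206, 206, 153, 124, 123, 125, 123]
117 [203, 204, 138, 139, 138, 139, 136, 212, 227, 217, 146, 136, 136, 137, 136, 
[... 1091 characters left out ...]
24, 125]
197 [124, 122, 124, 94, 85, 84, 87, 84, 85, 84, 82, 86, 86, 86, 84, 86, 125, 126, 123, 125, 126, 125, 126]
205 [123, 124, 124, 118, 84, 83, 84, 84, 84, 85, 83, 97, 87, 84, 86, 84, 97, 126, 126, 126, 127, 126, 126]
213 [124, 124, 125, 127, 126, 124, 123, 129, 124, 85, 85, 124, 131, 126, 126, 126, 127, 127, 129, 125, 128, 128, 125]
221 [126, 124, 124, 125, 127, 126, 124, 126, 126, 123, 127, 123, 128, 130, 125, 128, 127, 127, 129, 127, 127, 130, 126]
229 [125, 126, 123, 126, 127, 126, 127, 125, 127, 125, 125, 127, 126, 132, 128, 127, 126, 128, 127, 131, 127, 129, 129]
237 [124, 126, 124, 125, 126, 128, 127, 126, 126, 128, 125, 127, 127, 129, 130, 126, 129, 128, 128, 129, 132, 130, 131]
```

```bash

python3 -c "
from h import *
import pickle
c=pickle.load(open('w6.pkl','rb'))
im=c['image'].astype(int)
print(c['cx'],im[60,236:266:2].tolist())
m=((im[...,0]-im[...,2]>50)&(im[...,1]-im[...,2]>40)).astype(np.uint8); m[200:]=0
n,l,s,ce=cv2.connectedComponentsWithStats(m); k=1+s[1:,4].argmax(); print(s[k],ce[k])
for r in range(s[k,1],s[k,1]+s[k,3],4): x=np.nonzero(l[r]==k)[0]; print(r,x.min(),x.max())
g=cv2.cvtColor(c['image'],cv2.COLOR_RGB2GRAY).astype(int)
print('col251',list(enumerate(g[78:112,251],78)))
for r in (120,135,178,186,190): print(r,g[r,243:262].tolist())
print('tip',g[180:200,251].tolist())
"
```

```text
256.2526820725187 [[124, 127, 131], [124, 125, 130], [125, 125, 130], [127, 128, 134], [246, 242, 133], [247, 246, 145], [247, 246, 145], [247, 246, 146], [247, 246, 146], [247, 246, 146], [247, 246, 146], [244, 231, 122], [125, 126, 132], [125, 127, 132], [123, 125, 130]]
[243  41  16  48 742] [250.70080863  64.22237197]
41 245 256
45 243 258
49 243 258
53 243 258
57 243 258
61 243 258
65 243 258
69 243 258
73 244 258
77 244 258
81 244 258
85 244 258
col251 [(78, np.int64(235)), (79, np.int64(235)), (80, np.int64(235)), (81, np.int64(235)), (82, np.int64(235)), (83, np.int64(235)), (84, np.int64(235)), (85, np.int64(235)), (86, np.int64(234)), (87, np.int64(229)), (88, np.int64(194)), (89, np.int64(227)), (90, np.int64(228)), (91, np.int64(228)), (92, np.int64(220)), (93, np.int64(160)), (94, np.int64(158)), (95, np.int64(157)), (96, np.int64(158)), (97, np.int64(158)), (98, np.int64(157)), (99, np.int64(158)), (100, np.int64(158)), (101, np.int64(178)), (102, np.int64(226)), (103, np.int64(226)), (104, np.int64(226)), (105, np.int64(226)), (106, np.int64(226)), (107, np.int64(226)), (108, np.int64(227)), (109, np.int64(227)), (110, np.int64(226)), (111, np.int64(226))]
120 [138, 138, 138, 135, 141, 182, 213, 226, 227, 221, 216, 188, 145, 124, 136, 137, 136, 137, 137]
135 [139, 138, 138, 136, 147, 180, 211, 227, 227, 222, 217, 189, 146, 122, 136, 136, 136, 137, 136]
178 [85, 86, 85, 85, 99, 152, 207, 227, 228, 221, 217, 191, 140, 80, 84, 86, 86, 85, 85]
186 [84, 85, 86, 85, 83, 85, 121, 183, 203, 198, 174, 118, 85, 86, 85, 85, 85, 87, 85]
190 [84, 84, 85, 86, 85, 83, 92, 132, 179, 168, 108, 81, 82, 85, 86, 85, 84, 85, 87]
tip [229, 225, 202, 202, 203, 203, 203, 203, 204, 203, 179, 86, 87, 86, 87, 85, 85, 85, 85, 84]
```

```bash

python3 -c "
from h import *
import pickle
c=pickle.load(open('w6.pkl','rb'))
A=px2w(c,251,42,.041);B=px2w(c,251.2,88,.041);S=px2w(c,251.4,110,.036);T=px2w(c,251.4,190.5,.034);C=px2w(c,251,92.5,.045)
print(A,B,S,T,C,'collar',np.linalg.norm(T[:2]-C[:2]),'grip',np.linalg.norm(A-B))
d=(T-B)[:2];print('yaw',np.degrees(np.arctan2(d[1],d[0])))
for k,P in dict(A=A,B=B,T=T).items(): print(k,tool(P).round(1))
"
```

```text
[ 0.68787739 -0.01283757  0.041     ] [ 0.6834092  -0.05158356  0.041     ] [ 0.68115879 -0.07131083  0.036     ] [ 0.67158421 -0.15100829  0.034     ] [ 0.68280762 -0.05557479  0.045     ] collar 0.09609119925910711 grip 0.03900277161081205
yaw -96.78256101880021
A [118.   -4.4 179. ]
B [ 79.   -4.4 179. ]
T [-21.2  -4.8 186. ]
```

Request:
step_arm --rows '[{"dx": 50, "dy": -4, "dz": 20, "rx": 0, "ry": 0, "rz": 0, "claw": 50}, {"dx": 98, "dy": -4, "dz": 50, "rx": 0, "ry": 0, "rz": 0, "claw": 50}, {"dx": 98, "dy": -4, "dz": 110, "rx": 0, "ry": 0, "rz": 0, "claw": 50}, {"dx": 98, "dy": -4, "dz": 140, "rx": 0, "ry": 0, "rz": 0, "claw": 50}, {"dx": 98, "dy": -4, "dz": 140, "rx": 0, "ry": 0, "rz": 0, "claw": 50}]'

```text
time_s: 14.65
eef_pos: [0.6841, -0.0315, 0.0768]
eef_rot: [-0.003, 0.746, 0.666, -0.002]
wrist_force: [-1.2, 0.3, -0.5]
gripper_width: 0.05
finger_force: 0.0
```

Request:
step_arm --rows '[{"dx": 0, "dy": 0, "dz": 0, "rx": 0, "ry": 0, "rz": 0, "claw": 50}, {"dx": 0, "dy": 0, "dz": 0, "rx": 0, "ry": 0, "rz": 0, "claw": 50}]'

```text
time_s: 14.9
eef_pos: [0.6881, -0.0322, 0.0827]
eef_rot: [0.002, 0.746, 0.666, 0.001]
wrist_force: [0.1, 0.8, 1.7]
gripper_width: 0.0497
finger_force: 0.0
```

```bash

python3 -c "
from h import *
go([.6857,-.0322,.026],-6.7)
"
```

```text
t14.90 pos [ 0.6881 -0.0322  0.0827] yaw -6.5 shift [-0.3 -2.6 56.7] rv [0.2 0.  0.2] w 0.0497 ff 0.0 [0.1 0.8 1.7]
```

Request:
step_arm --rows '[{"dx": 0, "dy": -1, "dz": 25, "rx": 0, "ry": 0, "rz": 0, "claw": 50}, {"dx": 0, "dy": -1, "dz": 45, "rx": 0, "ry": 0, "rz": 0, "claw": 50}, {"dx": 0, "dy": -1, "dz": 54, "rx": 0, "ry": 0, "rz": 0, "claw": 50}, {"dx": 0, "dy": -1, "dz": 54, "rx": 0, "ry": 0, "rz": 0, "claw": 50}]'

```text
time_s: 15.4
eef_pos: [0.6852, -0.0312, 0.0253]
eef_rot: [-0.001, 0.746, 0.666, -0.0]
wrist_force: [-0.2, -0.4, 0.5]
gripper_width: 0.05
finger_force: 0.0
```

```bash

python3 -c "
from h import *
go([.6857,-.0322,.026],-6.7)
"
```

```text
t15.40 pos [ 0.6852 -0.0312  0.0253] yaw -6.5 shift [-0.9  0.7 -0.7] rv [-0.1 -0.   0.2] w 0.0500 ff 0.0 [-0.2 -0.4  0.5]
```

Request:
step_arm --rows '[{"dx": 0, "dy": 0, "dz": 0, "rx": 0, "ry": 0, "rz": 0, "claw": 5}, {"dx": 0, "dy": 0, "dz": 0, "rx": 0, "ry": 0, "rz": 0, "claw": 5}, {"dx": 0, "dy": 0, "dz": 0, "rx": 0, "ry": 0, "rz": 0, "claw": 5}, {"dx": 0, "dy": 0, "dz": 0, "rx": 0, "ry": 0, "rz": 0, "claw": 5}, {"dx": 0, "dy": 0, "dz": 0, "rx": 0, "ry": 0, "rz": 0, "claw": 5}]' --newtons 45

```text
time_s: 16.02
eef_pos: [0.6857, -0.0313, 0.0262]
eef_rot: [0.0, 0.746, 0.666, 0.0]
wrist_force: [-0.9, 0.3, 1.1]
gripper_width: 0.0133
finger_force: 45.0
```

```bash

python3 -c "
from h import *
go([.6857,-.0322,.026],-6.7)
"
```

```text
t16.02 pos [ 0.6857 -0.0313  0.0262] yaw -6.5 shift [-0.9  0.1  0.2] rv [0.  0.  0.2] w 0.0133 ff 45.0 [-0.9  0.3  1.1]
```

Request:
step_arm --rows '[{"dx": 0, "dy": 0, "dz": -15, "rx": 0, "ry": 0, "rz": 0, "claw": 5}, {"dx": 0, "dy": 0, "dz": -45, "rx": 0, "ry": 0, "rz": 0, "claw": 5}, {"dx": 0, "dy": 0, "dz": -85, "rx": 0, "ry": 0, "rz": 0, "claw": 5}, {"dx": 0, "dy": 0, "dz": -110, "rx": 0, "ry": 0, "rz": 0, "claw": 5}, {"dx": 0, "dy": 0, "dz": -110, "rx": 0, "ry": 0, "rz": 0, "claw": 5}]'

```text
time_s: 16.65
eef_pos: [0.6875, -0.0316, 0.1398]
eef_rot: [0.002, 0.746, 0.666, 0.002]
wrist_force: [-0.1, 0.1, -1.0]
gripper_width: 0.0125
finger_force: 45.0
```

```bash

python3 -c "
from h import *
import pickle
t=pickle.load(open('top.pkl','rb'))
for u,v in((422,377),(452,400),(474,413)): print(px2w(t,u/1.5,v/1.5,.01).round(3))
a=np.radians(11.4);Yt=np.array([-np.sin(a),np.cos(a),0]);C=np.array([.5043,-.2508,0])
P=C+.18*Yt;P[2]=.136;print(P);go(P,11.4)
"
```

```text
[ 0.361 -0.074  0.01 ]
[ 0.313 -0.142  0.01 ]
[ 0.287 -0.192  0.01 ]
[ 0.46872168 -0.07435119  0.136     ]
t16.65 pos [ 0.6875 -0.0316  0.1398] yaw -6.5 shift [ -67.1 -212.6    2.6] rv [  0.3   0.1 -17.9] w 0.0125 ff 45.0 [-0.1  0.1 -1. ]
```

Request:
step_arm --rows '[{"dx": -12, "dy": -40, "dz": 0, "rx": 0, "ry": 0, "rz": -4, "claw": 5}, {"dx": -27, "dy": -90, "dz": 0, "rx": 0, "ry": 0, "rz": -8, "claw": 5}, {"dx": -43, "dy": -140, "dz": 0, "rx": 0, "ry": 0, "rz": -12, "claw": 5}, {"dx": -58, "dy": -185, "dz": 0, "rx": 0, "ry": 0, "rz": -16, "claw": 5}, {"dx": -67, "dy": -212, "dz": 0, "rx": 0, "ry": 0, "rz": -18, "claw": 5}]'

```text
time_s: 17.27
eef_pos: [0.4643, -0.0736, 0.1346]
eef_rot: [-0.002, 0.632, 0.775, -0.001]
wrist_force: [-0.0, 0.4, 0.4]
gripper_width: 0.0129
finger_force: 45.0
```

Request:
step_arm --rows '[{"dx": 0, "dy": 0, "dz": 0, "rx": 0, "ry": 0, "rz": 0, "claw": 5}, {"dx": 0, "dy": 0, "dz": 0, "rx": 0, "ry": 0, "rz": 0, "claw": 5}, {"dx": 0, "dy": 0, "dz": 0, "rx": 0, "ry": 0, "rz": 0, "claw": 5}, {"dx": 0, "dy": 0, "dz": 0, "rx": 0, "ry": 0, "rz": 0, "claw": 5}]'

```text
time_s: 17.77
eef_pos: [0.4679, -0.0738, 0.1359]
eef_rot: [-0.0, 0.632, 0.775, 0.0]
wrist_force: [-1.0, 0.1, -0.9]
gripper_width: 0.0135
finger_force: 45.0
```

```bash

python3 -c "
from h import *
import pickle
go([.4687,-.0744,.039],11.4)
c=cam('scene');pickle.dump(c,open('s2.pkl','wb'))
o=observe();r=rot(o['eef_rot']);p=o['eef_pos']
G=p-np.array([0,0,0])+r.apply([0,0,-.008])
for d in(.03,.06,.09,.12): print(d,np.round(w2px(c,G+r.apply([-d,0,0])),1))
g=cv2.cvtColor(c['image'],cv2.COLOR_RGB2GRAY).astype(int)
for d in(.05,.08,.11,.117,.122):
  u,v=np.round(w2px(c,G+r.apply([-d,0,0]))).astype(int); print(d,'col',g[v-9:v+10,u].tolist(),'row',g[v,u-9:u+10].tolist())
"
```

```text
t17.77 pos [ 0.4679 -0.0738  0.1359] yaw 11.5 shift [-0.8  0.6 96.9] rv [-0.  -0.   0.1] w 0.0135 ff 45.0 [-1.   0.1 -0.9]
0.03 [210.  163.7]
0.06 [199.3 168.9]
0.09 [188.5 174.2]
0.12 [177.3 179.6]
0.05 col [144, 145, 148, 156, 168, 170, 154, 149, 166, 168, 152, 139, 139, 143, 144, 142, 143, 144, 144] row [141, 139, 140, 141, 149, 154, 160, 165, 169, 168, 163, 153, 144, 138, 134, 126, 123, 123, 126]
0.08 col [115, 105, 118, 136, 144, 144, 148, 156, 165, 168, 159, 147, 142, 142, 144, 147, 143, 145, 145] row [144, 144, 147, 148, 151, 155, 160, 166, 171, 168, 166, 161, 154, 151, 143, 145, 143, 139, 143]
0.11 col [148, 148, 149, 144, 147, 145, 152, 166, 177, 174, 158, 147, 148, 152, 149, 151, 150, 152, 151] row [151, 153, 151, 148, 150, 157, 171, 186, 186, 174, 160, 154, 145, 143, 145, 145, 146, 148, 146]
0.117 col [144, 149, 144, 145, 147, 146, 152, 156, 171, 174, 165, 153, 152, 151, 150, 155, 151, 151, 152] row [150, 151, 152, 150, 148, 152, 148, 150, 160, 174, 186, 175, 158, 149, 143, 142, 145, 147, 146]
0.122 col [146, 147, 144, 143, 147, 146, 152, 157, 160, 159, 151, 148, 152, 150, 153, 155, 151, 151, 151] row [153, 151, 150, 150, 151, 152, 151, 150, 153, 159, 165, 165, 156, 147, 145, 146, 146, 149, 144]
```

The shank shows within half a pixel of its predicted line, so the pin is straight in the grip. Lowering to hole height.

Request:
step_arm --rows '[{"dx": 0, "dy": 0, "dz": 30, "rx": 0, "ry": 0, "rz": 0, "claw": 5}, {"dx": 0, "dy": 0, "dz": 70, "rx": 0, "ry": 0, "rz": 0, "claw": 5}, {"dx": 0, "dy": 0.5, "dz": 97, "rx": 0, "ry": 0, "rz": 0, "claw": 5}, {"dx": 0, "dy": 0.5, "dz": 97, "rx": 0, "ry": 0, "rz": 0, "claw": 5}, {"dx": 0, "dy": 0.5, "dz": 97, "rx": 0, "ry": 0, "rz": 0, "claw": 5}]'

```text
time_s: 18.45
eef_pos: [0.4686, -0.0741, 0.0398]
eef_rot: [0.0, 0.632, 0.775, 0.0]
wrist_force: [-0.1, -0.2, 0.1]
gripper_width: 0.0133
finger_force: 45.0
```

Request:
step_arm --rows '[{"dx": 0, "dy": 0, "dz": 0, "rx": 0, "ry": 0, "rz": 0, "claw": 5}, {"dx": 0, "dy": 0, "dz": 0, "rx": 0, "ry": 0, "rz": 0, "claw": 5}]'

```text
time_s: 18.7
eef_pos: [0.4686, -0.0742, 0.0401]
eef_rot: [0.001, 0.633, 0.775, 0.0]
wrist_force: [0.2, 0.6, -0.3]
gripper_width: 0.0133
finger_force: 45.0
```

```bash
cat > chk.py <<'E'
from h import *
a=np.radians(11.4);Xt=np.array([np.cos(a),np.sin(a),0]);Yt=np.array([-np.sin(a),np.cos(a),0]);C=np.array([.5043,-.2508,0])
d=observe()["eef_pos"]-C; print("trough frame mm",d@Xt*1000,d@Yt*1000,d[2]*1000)
go([.4687,-.0744,.039],11.4)
E
python3 chk.py
```

```text
trough frame mm -0.09349695172907492 180.2180210571807 40.06216889914609
t18.70 pos [ 0.4686 -0.0742  0.0401] yaw 11.5 shift [-0.3  0.1  1.1] rv [0.1 0.1 0.1] w 0.0133 ff 45.0 [ 0.2  0.6 -0.3]
```

Request:
step_arm --rows '[{"dx": -10, "dy": 0, "dz": 1, "rx": 0, "ry": 0, "rz": 0, "claw": 5}, {"dx": -20, "dy": 0, "dz": 1, "rx": 0, "ry": 0, "rz": 0, "claw": 5}, {"dx": -30, "dy": 0, "dz": 1, "rx": 0, "ry": 0, "rz": 0, "claw": 5}, {"dx": -40, "dy": 0, "dz": 1, "rx": 0, "ry": 0, "rz": 0, "claw": 5}, {"dx": -40, "dy": 0, "dz": 1, "rx": 0, "ry": 0, "rz": 0, "claw": 5}]'

```text
time_s: 19.32
eef_pos: [0.4761, -0.114, 0.0381]
eef_rot: [0.0, 0.633, 0.774, 0.0]
wrist_force: [-0.2, 0.2, -0.0]
gripper_width: 0.0133
finger_force: 45.0
```

```bash
python3 chk.py
```

```text
trough frame mm -0.6124580217883085 139.67013774246786 38.06553598929054
t19.32 pos [ 0.4761 -0.114   0.0381] yaw 11.5 shift [40.3  0.6 -0.9] rv [0.  0.  0.1] w 0.0133 ff 45.0 [-0.2  0.2 -0. ]
```

No force; the tip is through the first wall. Continuing.

Request:
step_arm --rows '[{"dx": -10, "dy": 0.5, "dz": 0, "rx": 0, "ry": 0, "rz": 0, "claw": 5}, {"dx": -20, "dy": 0.5, "dz": -1, "rx": 0, "ry": 0, "rz": 0, "claw": 5}, {"dx": -30, "dy": 0.5, "dz": -1, "rx": 0, "ry": 0, "rz": 0, "claw": 5}, {"dx": -40, "dy": 0.5, "dz": -1, "rx": 0, "ry": 0, "rz": 0, "claw": 5}, {"dx": -45, "dy": 0.5, "dz": -1, "rx": 0, "ry": 0, "rz": 0, "claw": 5}]'

```text
time_s: 19.95
eef_pos: [0.4855, -0.1578, 0.039]
eef_rot: [0.0, 0.633, 0.774, 0.0]
wrist_force: [-0.3, 0.2, -0.7]
gripper_width: 0.0134
finger_force: 45.0
```

```bash
python3 chk.py
```

```text
trough frame mm -0.0915874946624674 94.84066818456392 39.03268865499916
t19.95 pos [ 0.4855 -0.1578  0.039 ] yaw 11.5 shift [85.1  0.2  0. ] rv [0.  0.  0.1] w 0.0134 ff 45.0 [-0.3  0.2 -0.7]
```

Request:
step_arm --rows '[{"dx": -7, "dy": 0, "dz": 0, "rx": 0, "ry": 0, "rz": 0, "claw": 5}, {"dx": -14, "dy": 0, "dz": 0, "rx": 0, "ry": 0, "rz": 0, "claw": 5}, {"dx": -21, "dy": 0, "dz": 0, "rx": 0, "ry": 0, "rz": 0, "claw": 5}, {"dx": -28, "dy": 0, "dz": 0, "rx": 0, "ry": 0, "rz": 0, "claw": 5}, {"dx": -31, "dy": 0, "dz": 0, "rx": 0, "ry": 0, "rz": 0, "claw": 5}]'

```text
time_s: 20.58
eef_pos: [0.4916, -0.1879, 0.0391]
eef_rot: [0.0, 0.633, 0.774, -0.0]
wrist_force: [0.3, 0.1, -1.1]
gripper_width: 0.0128
finger_force: 45.0
```

```bash
python3 chk.py
```

```text
trough frame mm 0.024382930268692933 64.12163276428828 39.06939073792953
t20.57 pos [ 0.4916 -0.1879  0.0391] yaw 11.5 shift [115.8   0.2   0. ] rv [0.  0.  0.1] w 0.0128 ff 45.0 [ 0.3  0.1 -1.1]
```

Through both walls with no force. Push the last 3–4 mm until the collar makes contact.

Request:
step_arm --rows '[{"dx": -1.5, "dy": 0, "dz": 0, "rx": 0, "ry": 0, "rz": 0, "claw": 5}, {"dx": -2.5, "dy": 0, "dz": 0, "rx": 0, "ry": 0, "rz": 0, "claw": 5}, {"dx": -3, "dy": 0, "dz": 0, "rx": 0, "ry": 0, "rz": 0, "claw": 5}, {"dx": -3, "dy": 0, "dz": 0, "rx": 0, "ry": 0, "rz": 0, "claw": 5}]'

```text
time_s: 21.08
eef_pos: [0.492, -0.1902, 0.039]
eef_rot: [-0.0, 0.632, 0.775, -0.0]
wrist_force: [0.4, 1.3, -0.7]
gripper_width: 0.0131
finger_force: 45.0
```

```bash
python3 chk.py
```

```text
trough frame mm -0.08242029563962967 61.88468830372156 38.96112079890081
t21.07 pos [ 0.492  -0.1902  0.039 ] yaw 11.5 shift [118.1   0.3  -0. ] rv [-0.  -0.   0.1] w 0.0131 ff 45.0 [ 0.4  1.3 -0.7]
```

Request:
step_arm --rows '[{"dx": -1, "dy": 0, "dz": 0, "rx": 0, "ry": 0, "rz": 0, "claw": 5}, {"dx": -2, "dy": 0, "dz": 0, "rx": 0, "ry": 0, "rz": 0, "claw": 5}, {"dx": -2, "dy": 0, "dz": 0, "rx": 0, "ry": 0, "rz": 0, "claw": 5}]'

```text
time_s: 21.45
eef_pos: [0.4919, -0.1903, 0.0387]
eef_rot: [-0.002, 0.632, 0.775, 0.001]
wrist_force: [0.1, 7.3, 3.6]
gripper_width: 0.0133
finger_force: 45.0
```

```bash
python3 chk.py
```

```text
trough frame mm -0.1612320921165325 61.7436094821707 38.74352057405606
t21.45 pos [ 0.4919 -0.1903  0.0387] yaw 11.5 shift [118.2   0.4   0.2] rv [-0.1 -0.2  0.1] w 0.0133 ff 45.0 [0.1 7.3 3.6]
```

The collar has met the wall (7 N). Ease down, release and rise.

Request:
step_arm --rows '[{"dx": 1.5, "dy": 0, "dz": 2, "rx": 0, "ry": 0, "rz": 0, "claw": 5}, {"dx": 1.5, "dy": 0, "dz": 2, "rx": 0, "ry": 0, "rz": 0, "claw": 40}, {"dx": 1.5, "dy": 0, "dz": 2, "rx": 0, "ry": 0, "rz": 0, "claw": 40}, {"dx": 1.5, "dy": 0, "dz": 2, "rx": 0, "ry": 0, "rz": 0, "claw": 40}]'

```text
time_s: 21.95
eef_pos: [0.4923, -0.1912, 0.0372]
eef_rot: [0.0, 0.633, 0.774, -0.0]
wrist_force: [0.6, -0.2, 0.9]
gripper_width: 0.0393
finger_force: 0.0
```

Request:
step_arm --rows '[{"dx": 0, "dy": 0, "dz": -15, "rx": 0, "ry": 0, "rz": 0, "claw": 40}, {"dx": 0, "dy": 0, "dz": -50, "rx": 0, "ry": 0, "rz": 0, "claw": 40}, {"dx": -50, "dy": 0, "dz": -110, "rx": 0, "ry": 0, "rz": 0, "claw": 40}, {"dx": -100, "dy": 0, "dz": -150, "rx": 0, "ry": 0, "rz": 0, "claw": 40}, {"dx": -125, "dy": 0, "dz": -170, "rx": 0, "ry": 0, "rz": 0, "claw": 40}]'

```text
time_s: 22.58
eef_pos: [0.5179, -0.3154, 0.2109]
eef_rot: [0.002, 0.633, 0.774, -0.0]
wrist_force: [0.8, -0.3, 0.4]
gripper_width: 0.04
finger_force: 0.0
```

Request:
step_arm --rows '[{"dx": 0, "dy": 0, "dz": 0, "rx": 0, "ry": 0, "rz": 0, "claw": 40}, {"dx": 0, "dy": 0, "dz": 0, "rx": 0, "ry": 0, "rz": 0, "claw": 40}, {"dx": 0, "dy": 0, "dz": 0, "rx": 0, "ry": 0, "rz": 0, "claw": 40}]'

```text
time_s: 22.95
eef_pos: [0.5164, -0.3116, 0.2056]
eef_rot: [-0.002, 0.632, 0.775, 0.0]
wrist_force: [-0.3, 0.3, -0.0]
gripper_width: 0.04
finger_force: 0.0
```

```bash
python3 - <<'E'
from h import *
exec(open("chk.py").read())
c=cam("wrist"); save(c,"w7.png"); im=c["image"].astype(int)
m=((im[...,0]-im[...,2]>50)&(im[...,1]-im[...,2]>40)).astype(np.uint8); m[230:]=0
n,l,s,ce=cv2.connectedComponentsWithStats(m); k=1+s[1:,4].argmax(); print(s[k],ce[k])
def tf(u,v,z):
    d=px2w(c,u,v,z)-C; return (np.array([d@Xt,d@Yt])*1000).round(1)
x,y,w,h=s[k][:4]
print("grip front/back/centre",tf(x+w/2,y+h,.050),tf(x+w/2,y,.050),tf(*ce[k],.050))
# steel (grey bright) in trough interior near the pin, and tip outside -y wall
for yt in (48,39,15,0,-15,-34,-45,-55,-58,-62):
    P=C+yt/1000*Yt; P[2]=.045; u,v=np.round(w2px(c,P)).astype(int)
    if 0<=v<384: print(yt,(u,v),c["image"][v,u-12:u+13:3].tolist())
E
```

```text
trough frame mm -0.1381114573875242 -61.95990214587943 205.6105407281325
t22.95 pos [ 0.5164 -0.3116  0.2056] yaw 11.6 shift [241.5   1.1 167.2] rv [-0.1 -0.1  0.2] w 0.0400 ff 0.0 [-0.3  0.3 -0. ]
[248   4  18  53 903] [256.98006645  29.95681063]
grip front/back/centre [ 0.3 41.3] [ 0.2 80.8] [ 0.2 61.9]
48 (np.int64(257), np.int64(49)) [[129, 131, 136], [189, 170, 135], [247, 247, 153], [247, 247, 154], [247, 247, 153], [247, 247, 153], [247, 247, 152], [130, 130, 135], [128, 129, 136]]
39 (np.int64(257), np.int64(61)) [[233, 95, 92], [238, 106, 103], [240, 112, 109], [241, 116, 113], [240, 152, 153], [239, 149, 150], [237, 142, 143], [234, 135, 134], [222, 112, 111]]
15 (np.int64(257), np.int64(90)) [[170, 164, 168], [173, 167, 171], [163, 156, 161], [179, 173, 177], [235, 230, 233], [137, 132, 135], [167, 159, 164], [169, 162, 166], [165, 158, 163]]
0 (np.int64(256), np.int64(108)) [[198, 191, 196], [191, 183, 188], [170, 163, 168], [173, 166, 170], [236, 232, 235], [227, 221, 225], [231, 226, 230], [210, 202, 208], [236, 230, 234]]
-15 (np.int64(256), np.int64(125)) [[237, 232, 
[... 278 characters left out ...]
82], [240, 87, 81], [239, 85, 81]]
-45 (np.int64(256), np.int64(158)) [[90, 90, 94], [89, 90, 95], [90, 89, 93], [141, 136, 139], [174, 168, 172], [146, 141, 145], [91, 91, 96], [88, 90, 93], [90, 91, 94]]
-55 (np.int64(256), np.int64(169)) [[88, 88, 92], [90, 91, 93], [90, 90, 94], [92, 92, 96], [174, 166, 171], [122, 119, 122], [89, 90, 93], [89, 89, 92], [92, 92, 96]]
-58 (np.int64(256), np.int64(172)) [[90, 90, 94], [90, 91, 94], [91, 91, 94], [91, 91, 96], [197, 190, 194], [90, 91, 95], [87, 89, 93], [90, 91, 94], [92, 93, 98]]
-62 (np.int64(256), np.int64(176)) [[89, 90, 93], [89, 89, 93], [91, 91, 94], [90, 90, 94], [92, 92, 96], [90, 92, 95], [88, 89, 94], [91, 92, 96], [93, 94, 97]]
```

The pin is seated: the grip starts at y=+41 mm, so the collar is at the wall, and the tip is at −58 mm on the trough axis. Handing in.

```bash
python3 -c "
from bench import *
print(close_job())"
```

```text
the job is handed in; nothing more can be done
None
```

The job is handed in: the chipped plate lies flat, lengthwise and centred in the trough, and the pin is through both walls with its collar at the wall. I had no sign that the good plates or the other things moved, but I took no final picture of them, and the hand-in gave back no verdict.

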